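Cock the sprung jaw of a cell test cradle and slide the cell in

TASK

Load the battery test cradle without grasping anything: with the fingertips push the yellow tab of the blue sprung jaw all the way back, away from the battery channel, and let go so that the jaw springs back and catches against the red stop pin at mid position. Then gently push the flat battery cell along its channel, sliding it on the bed without lifting it, until it is fully home against the black end stop beside the jaw. Leave the jaw latched on its pin, do not disturb the jar, the loupe or the tape roll, and finish clear of everything.

Things in the scene. Friction and masses are not known exactly. Their poses are not given: they have to be found in the camera images.
- cradle: Aluminium battery test cradle fixed to the bench. Origin on the bench top under the centre of the cell's final seat; +x: the jaw's opening direction (away from the robot at yaw 0), +y: the way the cell slides home. Plate 12 mm thick, x -40 to 127, y -175 to 86 mm (only to x = 40 for y below -46). Behind the jaw a spring block, x 80 to 94 mm, 36 mm high, with barrels to x = 124.
- channel_mouth (a point): Middle of the open entry of the cell's channel, on the bed (z = 12 mm), at y = -172 mm of the cradle; cradle's axes. The channel runs along +y and is 47 mm wide between black rails 9 mm high over the bed: front rail (at x below -23.5 mm) along its whole length, rear rail (x over 23.5 mm) only on the loading part, y = -172 to -49 mm.
- seat (a point): Point on the bed surface (z = 12 mm) at the centre of the battery's final seat, directly above the cradle's origin, axes parallel to the cradle's: the cell is home when its centre is over this point.
- end_stop (a point): Centre of the face of the black end stop, 46.5 mm from the seat along the cradle's +y; the stop's top is 26 mm over the bench. The cell's leading end rests on this face when home. It is rigid: contact shows as a rise of the push force from under 1 N.
- jaw (a joint): Travel of the blue sprung jaw along the cradle's +x, in m: 0 at rest (it then stands 20 mm into the channel and bars the cell's way), 0.040 at its rear stop, about 0.022 when latched against the raised stop pin. A damped spring drives it back towards 0: 6 N at rest, 9.3 N at mid, 12 N at the rear stop. It can only slide.
- jaw_front (a point): Middle of the jaw's front face (z = 24 mm), at x = 4 mm + travel of the cradle. The jaw is a block along y from -42 to +45 mm, 34 mm deep, its top 34 mm over the bench; at its +y end an ear (y 43 to 80 mm, front face at x = 20 mm + travel), which the stop pin catches.
- tab (a point): Centre of the front (pushed) face of the yellow push tab on the jaw, 45 mm over the bench; moves with the jaw. Tab: 44 mm wide along the cradle's y, 9 mm thick (to the +x side of this point), top 56 mm over the bench, 22 mm over the jaw's top. In front of it are only 4 mm of jaw top, the channel and the front rail.
- stop_pin (a joint): Rise of the red sprung stop pin (10 mm thick, at x = 37, y = 66 mm in the cradle's frame), in m: 0 while the jaw's ear holds it down; about 0.009 when it has popped up in front of the ear, which happens by itself once the jaw's travel passes about 0.022.
- pin_top (a point): Centre of the top of the red stop pin; 13.5 mm over the bench when down, 22.5 mm when up.
- cell_center (a point): Centre of the loose tan battery cell, 93 x 42 x 9 mm, 62 g nominal, lying flat in the loading part of the channel with its 93 mm length along the channel. The point's x axis points along the cell's length to its trailing end (the cradle's -y); the trailing end face, which is to be pushed, lies 46.5 mm from this point.
- cell: The same battery cell; origin at the centre of its underside. A few newtons push it home; it must not be pressed with more than 35 N.
- flux_jar: Bystander: small round jar with a yellow lid, 36 mm wide, 33 mm high, loose, standing beyond the cradle's end stop; origin at the centre of its underside.
- loupe: Bystander: black loupe, 36 mm wide, 30 mm high, loose, standing near the jar; origin at the centre of its underside.
- tape_roll: Bystander: roll of amber tape lying flat, 60 mm wide, 12 mm high, loose, behind the loading part of the channel; origin at the centre of its underside.

How it is judged:
By the outcome, as a careful person would: the job done as asked, in the order asked, and still so for the second after the job is handed in, with the robot touching nothing.
It also fails if it takes over 51 s, if anything falls off the work surface, if the arm or the gripper's body presses on something with over 40 N, if the wrist force passes 120 N, or if a joint passes its speed limit or range.

ROBOT

A 6-joint arm with a two-finger parallel gripper is mounted at the origin on a cart in front of the work surface, level with it; the furniture and walls round the work are solid. World frame = base frame: x ahead of the robot, y to its left, z up, the work surface at z = 0. Lengths are in mm, angles in degrees, forces in N, time in s.
With the tool pointing down it reaches from about 300 to 850 mm from the base axis. Payload 4.2 kg.
Tool frame: the origin (TCP) lies at the very end of the fingers, on their centre line; the grasp point (between the pads) lies 19 mm behind it (env.grasp_offset is the distance from the TCP to the grasp point, in mm); z points along the fingers, y is the line along which they close (so a half turn about z gives the same grasp; the last joint's range is limited). The gripper opens to 91 mm and grips with 3 to 60 N. Pads are 32 mm wide; open, the fingers measure 118 mm over their backs; the gripper's body (76 mm by 178 mm) begins 60 mm behind the grasp point.
Start: joints at [73.912, 18.312, 89.639, -0, 72.044, -1.146], TCP at [148.267, 555.572, 213.976] pointing down, gripper open.
Joint ranges: [-177.97, 177.97], [-48.28, 115.42], [12.27, 149.76], [-77.06, 257.06], [2.81, 150.46], [-146.56, 146.56]. Speed limits (degrees/s): [147.25, 147.25, 180, 180, 180, 180].

INTERFACE

Orientations are given as [roll, pitch, yaw] about the fixed x, y, z axes, in that order (R = Rz(yaw) Ry(pitch) Rx(roll)).
In Python, from workcell import env, eyes gives the robot as it stands.
- The arm moves only by the tool send_rows, never from a script. Its arguments are lists of equal length, an entry for each row: "grip": the opening, from -1 (shut) to 1 (fully open), so that 0 is half open; "xyz": the shift along the world's x, y, z in m, a list of three; "yaw": the turn about the world's z in degrees. A call has 1 to 8 rows; each row is the pose to reach, as a shift and turn from the pose commanded when the call began; what a row does not reach only later rows make up. A row lasts 1/12 s, in which the tool goes at most 41.7 mm and 7.16 degrees, less where a joint would pass 70% of its speed; a pose out of reach is approached as far as the arm can. A call with a gripper value outside its range is refused whole. The fingers move at their own pace and stop on an object; "grip_force" is the grip in N (left out, the last holds). Time passes only in rows, so rows that repeat a pose let the fingers close. It gives the time, the measured TCP pose, the force, the opening and the grip force at its end, in the units of the state.
- env.state(): the state, without advancing time (a new reading comes with each control period).
- eyes.grab_frame(name): name is "scene" or "top" or "wrist"; returns a dict with "frame" (384x512x3 uint8, red, green, blue), "fx", "fy", "cx", "cy" (pixels), "pose" (4x4, takes a point from camera to world coordinates). Camera axes: x right, y down, z forward; pixel columns grow to the right and rows downward; lengths in mm; the calibration is good to about 2 mm. A picture is of the moment at which its call begins. There is no depth.
- env.job_done(): hands the job in; it is judged then, once.
The state is a dict: "time_s": time; "qpos": joint angles; "qvel": joint speeds; "effort": joint torques, N m; "ee_pos": TCP position; "ee_rot": TCP orientation; "force": force on the tool from outside, world axes, zero at the start; "torque": the same for the moment, N m; "gripper_width": finger opening in mm; "gripper_force": force on a finger pad.
Only numpy, scipy, OpenCV 4.12 (cv2) and the standard library are available. Lean on these libraries where they do the work, as an engineer would, in place of code of your own. Each camera call takes 0.05 s, during which the arm holds its last target. There are 200 camera calls.

## Working session

There is one attempt and no reset: what is moved stays moved. The work goes in short steps, Python scripts to look and compute and a tool call to move; the robot and the scene stay as the last step left them, time stands still between calls to the robot, and variables do not carry over. Pictures are saved under pics/ and viewed, at most 10 in all, crops included, and the job is handed in when it is done.

Besides the shell and the picture viewer there is one more tool, called as name([rows], argument=value, ...), one row to a line, values as JSON. send_rows: Moves the arm, as the interface text tells. Its arguments: {"type":"object","properties":{"grip":{"type":"array"},"xyz":{"type":"array"},"yaw":{"type":"array"},"grip_force":{"type":"number"}},"required":["grip","xyz","yaw"]}

```bash
mkdir -p pics
python3 - <<'E'
from workcell import env, eyes
import cv2, numpy as np, pickle
s=env.state(); print(s['time_s'],s['ee_pos'],s['ee_rot'],s['gripper_width'],s['force'])
d={}
for n in ("top","scene"):
    f=eyes.grab_frame(n); d[n]=f
    cv2.imwrite(f"pics/{n}0.png",cv2.resize(f["frame"][:,:,::-1],(800,600)))
    print(n,f['fx'],f['fy'],f['cx'],f['cy'],np.round(f['pose'],3).tolist())
pickle.dump(d,open('d0.pkl','wb'))
E
```

```text
0.0 [148.12631139 555.07636499 213.12130942] [-1.79900360e+02  5.58459211e-04  1.65061391e+02] 91.28857011766738 [-1.14723623 -0.33129107  0.35044302]
top 385.4952664480895 385.4952664480895 249.06441740159 199.921172998021 [[-0.016, -0.983, 0.18, 444.751], [-0.999, 0.023, 0.039, 204.573], [-0.043, -0.18, -0.983, 915.16], [0.0, 0.0, 0.0, 1.0]]
scene 408.89969156199436 408.89969156199436 256.2101733320478 196.32081176417714 [[-0.831, -0.427, 0.356, 301.593], [-0.556, 0.624, -0.549, 683.645], [0.013, -0.654, -0.756, 715.143], [0.0, 0.0, 0.0, 1.0]]
```

View pics/top0.png

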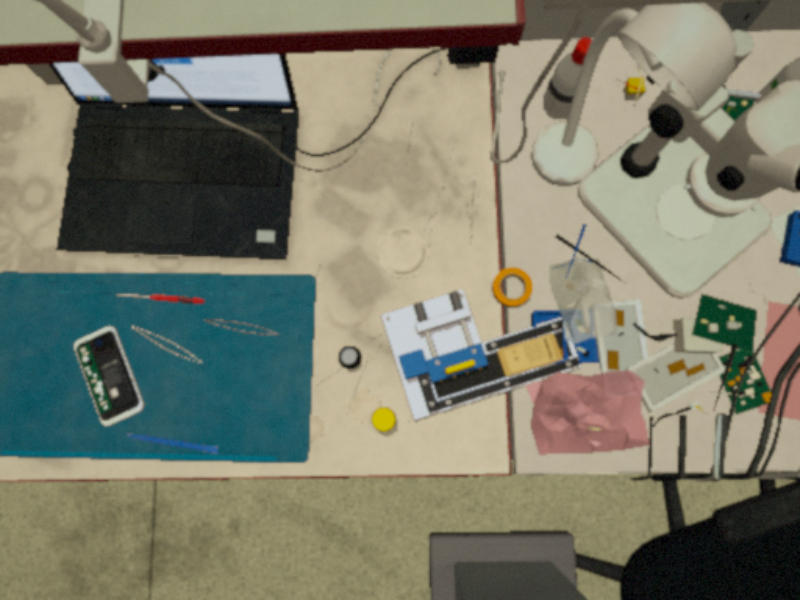

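View pics/scene0.png

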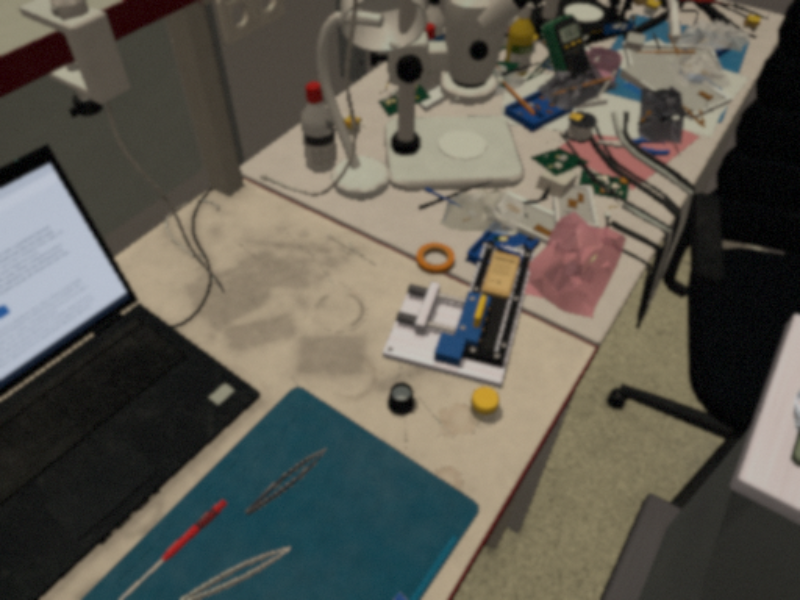

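The top view shows the cell at about (530,353), the yellow tab at (460,367), the jar at (384,420), the loupe at (350,357) and the tape at (512,287). The scene view agrees. Next I'll measure these.

```bash
cat > h.py <<'E'
import numpy as np, cv2
def ray(f,u,v,z):
    P=np.array(f['pose']);d=P[:3,:3]@np.array([(u-f['cx'])/f['fx'],(v-f['cy'])/f['fy'],1]);o=P[:3,3]
    return o+d*(z-o[2])/d[2]
def proj(f,p):
    P=np.array(f['pose']);c=P[:3,:3].T@(np.array(p)-P[:3,3]);return np.array([f['fx']*c[0]/c[2]+f['cx'],f['fy']*c[1]/c[2]+f['cy']])
def blob(f,lo,hi,roi,z):
    "largest hsv blob within roi (u0,v0,u1,v1): rect corners on plane z"
    m=cv2.inRange(cv2.cvtColor(f['frame'],cv2.COLOR_RGB2HSV),lo,hi)
    k=np.zeros_like(m);k[roi[1]:roi[3],roi[0]:roi[2]]=255;m&=k
    c=max(cv2.findContours(m,cv2.RETR_EXTERNAL,cv2.CHAIN_APPROX_NONE)[0],key=cv2.contourArea)
    w=np.array([ray(f,*p[0],z)[:2] for p in c],np.float32)
    return cv2.minAreaRect(w), cv2.contourArea(c)
E
python3 - <<'E'
import pickle; from h import *
d=pickle.load(open('d0.pkl','rb'));t=d['top']
print('cell',blob(t,(12,70,120),(28,255,255),(318,205,366,245),21))
print('tab',blob(t,(20,150,120),(35,255,255),(275,222,312,248),56))
print('jar',blob(t,(20,150,100),(35,255,255),(232,255,260,282),33))
print('tape',blob(t,(8,150,120),(20,255,255),(310,165,345,200),12))
print('loupe',blob(t,(0,0,0),(180,255,80),(212,215,234,240),20))
print('blue',blob(t,(100,150,60),(125,255,255),(250,215,315,250),34))
s=d['scene']
print('tab s',blob(s,(20,150,120),(35,255,255),(300,185,315,210),52))
print('cell s',blob(s,(12,70,120),(28,255,255),(305,155,340,195),21))
f=t['frame'][175:275,235:385,::-1];cv2.imwrite('pics/c1.png',cv2.resize(f,(795,530),interpolation=cv2.INTER_CUBIC))
E
```

```text
cell (((541.947509765625, 33.64049530029297), (44.12480545043945, 91.19070434570312), 15.955222129821777), 672.5)
tab (((522.5182495117188, 139.96495056152344), (8.37915325164795, 42.19439697265625), 17.2669734954834), 52.0)
jar (((450.80731201171875, 251.4108428955078), (31.665386199951172, 31.11872673034668), 89.02771759033203), 160.0)
tape (((646.0234375, 54.099647521972656), (57.11393737792969, 56.136966705322266), 88.45259094238281), 450.5)
loupe (((538.417724609375, 298.6894226074219), (23.458232879638672, 30.349729537963867), 30.043615341186523), 29.5)
blue (((527.3978271484375, 160.73690795898438), (45.715667724609375, 122.78526306152344), 4.841620445251465), 437.5)
tab s (((522.81982421875, 139.29489135742188), (7.458209037780762, 43.0575065612793), 15.475830078125), 36.5)
cell s (((540.391845703125, 36.299659729003906), (43.58099365234375, 89.00057220458984), 16.40225601196289), 447.0)
```

View pics/c1.png

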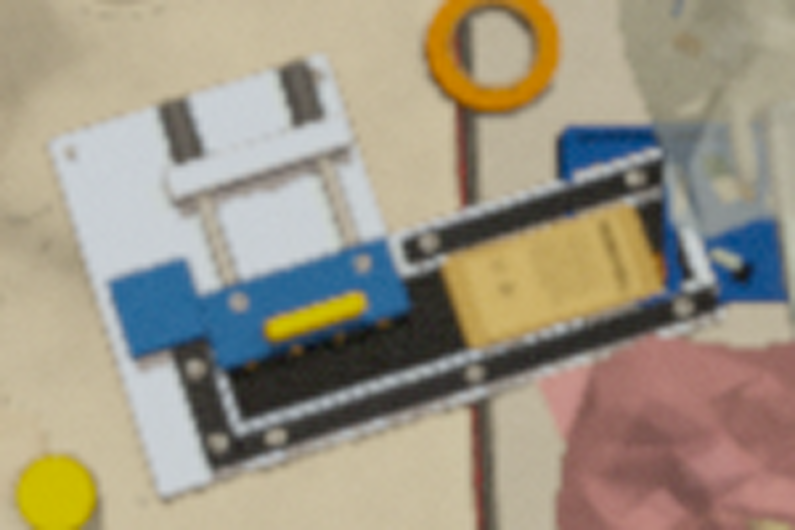

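The crop shows the plate corners at about (50,145), (165,497) and (325,57), and the jaw at rest barring the channel. I'll get the cradle pose from the corners and check it against the tab and cell.

Run:
```python
import pickle; from h import *
d=pickle.load(open('d0.pkl','rb'));t=d['top']
c=lambda u,v,z:ray(t,235+u/5.3-.4,175+v/5.3-.4,z)[:2]
A=np.array([c(50,145,12),c(165,497,12),c(325,57,12)]);print(A.round(1))
e=A[0]-A[1];print('len',np.hypot(*e),np.degrees(np.arctan2(e[1],e[0])))
f=A[0]-A[2];print('len(132)',np.hypot(*f),np.degrees(np.arctan2(f[1],f[0]))-90)
a=np.radians(16.0);X=np.array([np.cos(a),np.sin(a)]);Y=np.array([-X[1],X[0]])
L=np.array([[127,86],[-40,86],[127,-46]])
O=np.array([p-X*l[0]-Y*l[1] for p,l in zip(A,L)]);print(O)
O=O.mean(0);print('O',O)
for n,p in (('tab',(522.6,139.7)),('cell',(541.3,34.8)),('endstop face',c(225,395,26)),('jar',(450.8,251.4)),('loupe',(538,298)),('tape',(646,54))):
    q=np.array(p)-O;print(n,(q@X).round(1),(q@Y).round(1))
```

```text
[[605.9 252.6]
 [449.3 204.7]
 [643.2 128. ]]
len 163.79668014305705 17.023522345811145
len(132) 130.0661357915157 16.683459028709095
[[507.52413016 134.95259826]
 [511.43496303 133.03021895]
 [508.47990441 137.24808643]]
O [509.14633253 135.07696788]
tab 14.2 0.7
cell 3.3 -105.3
endstop face -4.6 45.8
jar -24.0 127.9
loupe 72.6 148.7
tape 109.2 -115.7
```

send_rows([
  [0.0215, -0.0265, -0.006],
  [0.043, -0.053, -0.012],
  [0.064, -0.079, -0.018],
  [0.085, -0.105, -0.025],
  [0.1065, -0.1315, -0.031],
  [0.128, -0.158, -0.037],
  [0.149, -0.184, -0.043],
  [0.17, -0.21, -0.05],
], grip=[-1, -1, -1, -1, -1, -1, -1, -1], yaw=[-3.7, -7.4, -11, -14.7, -18.4, -22, -25.7, -29.4])

```text
time_s: 0.77
ee_pos: [318.9, 344.0, 163.6]
ee_rot: [-180.0, 0.0, 135.5]
force: [1.1, 0.4, 0.8]
gripper_width: 40.8
gripper_force: 0.0
```

send_rows([
  [0.0215, -0.027, -0.008],
  [0.043, -0.054, -0.016],
  [0.064, -0.081, -0.024],
  [0.085, -0.108, -0.032],
  [0.1065, -0.135, -0.04],
  [0.128, -0.162, -0.048],
  [0.15, -0.189, -0.056],
  [0.172, -0.216, -0.064],
], grip=[-1, -1, -1, -1, -1, -1, -1, -1], yaw=[-3.7, -7.4, -11, -14.7, -18.4, -22, -25.7, -29.4])

```text
time_s: 1.43
ee_pos: [490.8, 127.9, 99.4]
ee_rot: [-180.0, -0.0, 106.1]
force: [0.0, 0.9, -0.5]
gripper_width: 0.3
gripper_force: 0.0
```

send_rows([
  [0, 0, 0],
  [0, 0, 0],
  [0, 0, 0],
], grip=[-1, -1, -1], yaw=[0, 0, 0])

```text
time_s: 1.68
ee_pos: [489.6, 129.7, 99.7]
ee_rot: [-179.9, -0.0, 106.3]
force: [0.2, 0.3, -0.3]
gripper_width: 0.5
gripper_force: 0.0
```

Run:
```python
from workcell import env, eyes
from h import *
import pickle
s=env.state(); print(s['time_s'],s['ee_pos'],s['ee_rot'],s['gripper_width'],s['force'],s['qpos'])
f=eyes.grab_frame('wrist');pickle.dump(f,open('w1.pkl','wb'))
cv2.imwrite('pics/w1.png',cv2.resize(f["frame"][:,:,::-1],(800,600)));print(np.round(f['pose'],2).tolist())
```

```text
1.6833 [489.636883   129.67672966  99.67493105] [-1.79929327e+02 -2.74249178e-02  1.06253150e+02] 0.5275453800096238 [ 0.15269725  0.27616379 -0.3287168 ] [ 1.35169238e+01  1.82635194e+01  1.07995936e+02  2.97610749e-02
  5.38124506e+01 -2.75382972e+00]
[[0.96, 0.27, 0.07, 470.02], [0.28, -0.93, -0.25, 198.42], [-0.0, 0.25, -0.97, 269.38], [0.0, 0.0, 0.0, 1.0]]
```

View pics/w1.png

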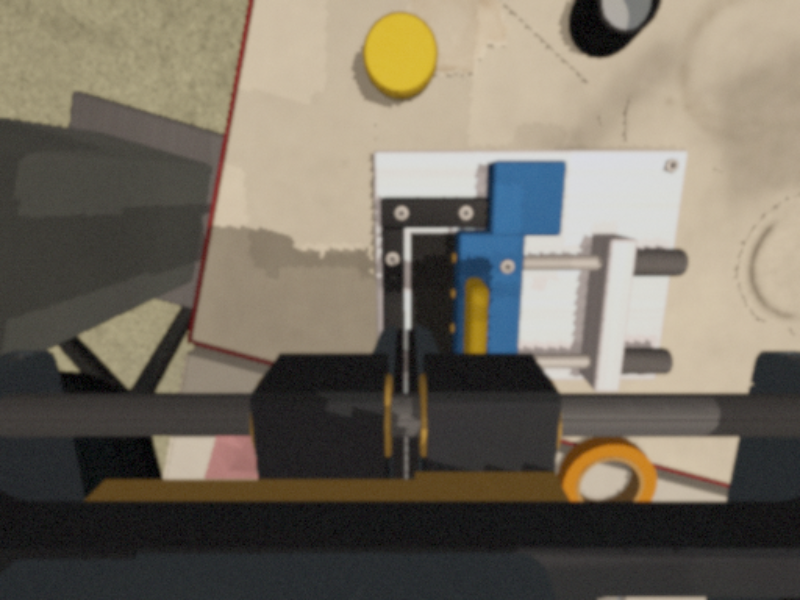

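The wrist view is square with the cradle. The plate's end corners are at (377,152) and (686,150), the tab's front edge is at x≈467, and the fingers are in front of it. I'll refine the pose from this view.

Run:
```python
import pickle; from h import *
f=pickle.load(open('w1.pkl','rb'));k=.64
c=lambda u,v,z:ray(f,u*k-.2,v*k-.2,z)[:2]
A,B=c(377,152,12),c(686,150,12);e=B-A;print(np.hypot(*e),np.degrees(np.arctan2(e[1],e[0])))
a=np.radians(16.3);X=np.array([np.cos(a),np.sin(a)]);Y=np.array([-X[1],X[0]])
O=((A+40*X-86*Y)+(B-127*X-86*Y))/2;print(O)
for n,p in (('tabfront',c(467,310,56)),('tabend+y22',c(477,281,56)),('endstop 46.5',c(430,232,26)),('rail -23.5',c(412,270,21)),('jawfront 4',c(458,290,34)),('jar',c(400,55,33)),('tcp',np.array([489.6,129.7]))):
    q=p-O;print(n,(q@X).round(1),(q@Y).round(1))
```

```text
162.08960020779637 16.57579007226795
[511.6094073  135.34916099]
tabfront 6.6 11.7
tabend+y22 10.8 25.8
endstop 46.5 -9.9 45.3
rail -23.5 -19.1 24.3
jawfront 4 4.6 16.3
jar -25.0 127.0
tcp -22.7 0.8
```

send_rows([
  [0, 0, -0.03],
  [0, 0, -0.06],
  [0, 0, -0.06],
], grip=[-1, -1, -1], yaw=[0, 0, 0])

```text
time_s: 1.98
ee_pos: [485.8, 129.9, 36.3]
ee_rot: [-179.5, -0.0, 106.4]
force: [-1.6, -0.6, -0.5]
gripper_width: 0.3
gripper_force: 0.0
```

send_rows([
  [0.0077, 0.0022, 0],
  [0.0134, 0.0039, 0],
  [0.0192, 0.0056, 0],
  [0.025, 0.0073, 0],
  [0.0288, 0.0085, 0],
  [0.0288, 0.0085, 0],
], grip=[-1, -1, -1, -1, -1, -1], yaw=[0, 0, 0, 0, 0, 0])

```text
time_s: 2.48
ee_pos: [517.6, 138.1, 41.4]
ee_rot: [-179.8, -0.0, 106.3]
force: [-5.3, -1.8, 5.4]
gripper_width: 0.4
gripper_force: 3.5
```

send_rows([
  [0.0048, 0.0014, 0],
  [0.0096, 0.0028, 0],
  [0.0144, 0.0042, 0],
  [0.0192, 0.0056, 0],
  [0.023, 0.0068, 0],
  [0.023, 0.0068, 0],
], grip=[-1, -1, -1, -1, -1, -1], yaw=[0, 0, 0, 0, 0, 0])

```text
time_s: 2.98
ee_pos: [539.3, 144.5, 41.2]
ee_rot: [-179.6, -0.0, 106.3]
force: [-9.9, -1.6, 8.7]
gripper_width: 0.5
gripper_force: 5.6
```

send_rows([
  [0.0029, 0.0008, 0],
  [0.0029, 0.0008, 0],
], grip=[-1, -1], yaw=[0, 0])

```text
time_s: 3.15
ee_pos: [541.6, 145.2, 41.2]
ee_rot: [-179.6, -0.0, 106.3]
force: [-10.5, -1.5, 8.1]
gripper_width: 0.3
gripper_force: 5.8
```

send_rows([
  [0.0029, 0.0008, 0],
  [0.0058, 0.0017, 0],
  [0.0058, 0.0017, 0],
], grip=[-1, -1, -1], yaw=[0, 0, 0])

```text
time_s: 3.4
ee_pos: [547.1, 146.8, 41.2]
ee_rot: [-179.5, -0.0, 106.3]
force: [-11.7, -1.4, 9.1]
gripper_width: 0.6
gripper_force: 6.3
```

send_rows([
  [0.0029, 0.0008, 0],
  [0.0029, 0.0008, 0],
], grip=[-1, -1], yaw=[0, 0])

```text
time_s: 3.57
ee_pos: [548.0, 147.1, 41.2]
ee_rot: [-179.3, -0.0, 106.3]
force: [-15.1, -3.9, 12.1]
gripper_width: 0.5
gripper_force: 8.1
```

send_rows([
  [-0.0096, -0.0028, 0],
  [-0.0192, -0.0056, 0],
  [-0.0288, -0.0085, 0],
  [-0.0384, -0.0113, 0],
  [-0.048, -0.0141, 0],
  [-0.0575, -0.017, 0],
  [-0.0575, -0.017, 0.03],
  [-0.0575, -0.017, 0.06],
], grip=[-1, -1, -1, -1, -1, -1, -1, -1], yaw=[0, 0, 0, 0, 0, 0, 0, 0])

```text
time_s: 4.23
ee_pos: [494.1, 130.6, 99.4]
ee_rot: [-179.7, -0.0, 106.3]
force: [1.3, -0.1, -0.2]
gripper_width: 0.3
gripper_force: 0.0
```

send_rows([
  [0.01, -0.04, 0.02],
  [0.022, -0.08, 0.02],
  [0.033, -0.12, 0.02],
  [0.033, -0.12, 0.02],
], grip=[-1, -1, -1, -1], yaw=[0, 0, 0, 0])

```text
time_s: 4.57
ee_pos: [531.4, 5.9, 121.1]
ee_rot: [179.8, 0.2, 106.0]
force: [0.4, -0.2, 0.2]
gripper_width: 0.3
gripper_force: 0.0
```

Run:
```python
from workcell import env, eyes
from h import *
import pickle
s=env.state(); print(s['time_s'],s['ee_pos'],s['ee_rot'],s['force'])
f=eyes.grab_frame('wrist');t=eyes.grab_frame('top');pickle.dump((f,t),open('w2.pkl','wb'))
b=t['frame'][170:280,230:380,::-1]
cv2.imwrite('pics/w2.png',np.hstack([cv2.resize(f["frame"][:,:,::-1],(400,300)),cv2.resize(b,(400,300),interpolation=cv2.INTER_CUBIC)]))
print('tab w',blob(f,(20,150,100),(35,255,255),(200,60,420,380),56))
```

```text
4.5667 [531.38110225   5.87054607 121.09342981] [179.79262346   0.22224118 106.02221181] [ 0.41240624 -0.1893997   0.1834767 ]
tab w (((547.4156494140625, 122.88641357421875), (7.991665363311768, 2.0199155807495117), 16.025798797607422), 23.0)
```

View pics/w2.png

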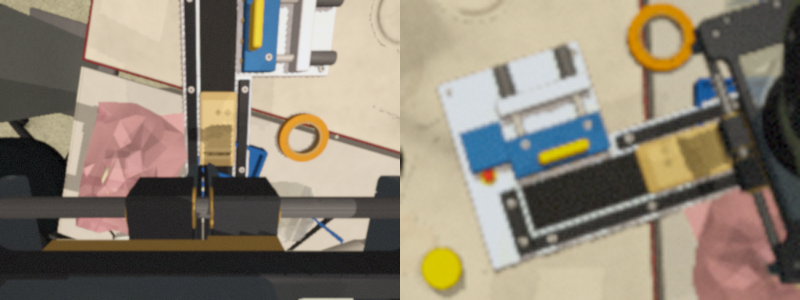

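The jaw is latched with the red pin up, the channel is open and the cell hasn't moved. There is a blue item near the channel mouth, so I'll check it before lowering.

Run:
```python
import pickle; from h import *
d=pickle.load(open('d0.pkl','rb'));s,t=d['scene'],d['top']
a=np.radians(16.4);X=np.array([np.cos(a),np.sin(a)]);Y=np.array([-X[1],X[0]]);O=np.array([511,135.5])
im=[]
for f,z in ((s,15),(t,15)):
    g=f['frame'][:,:,::-1].copy(); q=[]
    c=proj(f,np.r_[O-165*Y,15]); 
    k=8;x0,y0=int(c[0])-25,int(c[1])-30
    b=cv2.resize(g[y0:y0+60,x0:x0+50],None,fx=k,fy=k,interpolation=cv2.INTER_CUBIC)
    P=[proj(f,np.r_[O+x*X+y*Y,z]) for x,y in ((-13.5,-155),(13.5,-155),(13.5,-187),(-13.5,-187))]
    cv2.polylines(b,[np.int32([((p-[x0,y0]+.5)*k) for p in P])],True,(0,255,0),1);im.append(b)
cv2.imwrite('pics/m.png',np.hstack(im))
for n,f in (('s',s),('t',t)):
  (c,_,_),_=blob(f,(12,70,120),(28,255,255),(305,155,340,195) if n=='s' else (318,205,366,245),21)
  q=np.array(c)-O;print(n,q@X,q@Y)
```

```text
s 0.18763972911085397 -103.46280923621674
t 0.9292176451698628 -106.45301129104332
```

View pics/m.png

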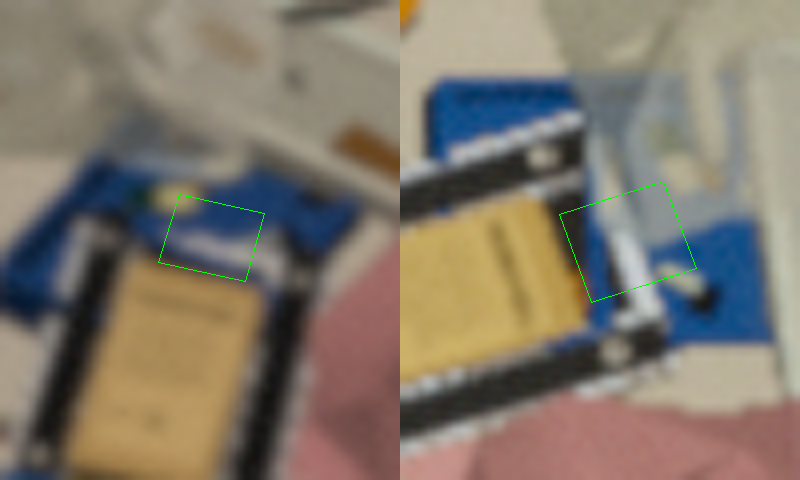

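The clutter near the mouth is unclear, so I'll look from further back, where the fingers don't hide it.

send_rows([
  [0.014, -0.027, 0],
  [0.028, -0.054, 0],
  [0.0425, -0.082, 0],
  [0.0425, -0.082, 0],
  [0.0425, -0.082, 0],
], grip=[-1, -1, -1, -1, -1], yaw=[0, 0, 0, 0, 0])

```text
time_s: 5.08
ee_pos: [571.7, -70.4, 119.5]
ee_rot: [-180.0, -0.1, 106.2]
force: [-0.1, 0.9, 0.9]
gripper_width: 0.3
gripper_force: 0.0
```

Run:
```python
from workcell import env, eyes
from h import *
import pickle
s=env.state(); print(s['time_s'],s['ee_pos'],s['force'])
f=eyes.grab_frame('wrist');pickle.dump(f,open('w3.pkl','wb'))
cv2.imwrite('pics/w3.png',cv2.resize(f["frame"][:,:,::-1],(800,600)))
b,ar=blob(f,(12,70,120),(28,255,255),(200,40,330,300),21);print(b,ar)
a=np.radians(16.4);X=np.array([np.cos(a),np.sin(a)]);Y=np.array([-X[1],X[0]]);O=np.array([511,135.5])
q=cv2.boxPoints(b)-O;print((q@X).round(1),(q@Y).round(1))
```

```text
5.0833 [571.67804705 -70.37219294 119.49279328] [-0.08295485  0.8965164   0.86533411]
((545.8370361328125, 21.290937423706055), (41.43828582763672, 69.59735870361328), 16.074254989624023) 3956.5
[-19.3 -19.7  21.7  22.1] [ -84.5 -154.1 -154.3  -84.7]
```

View pics/w3.png

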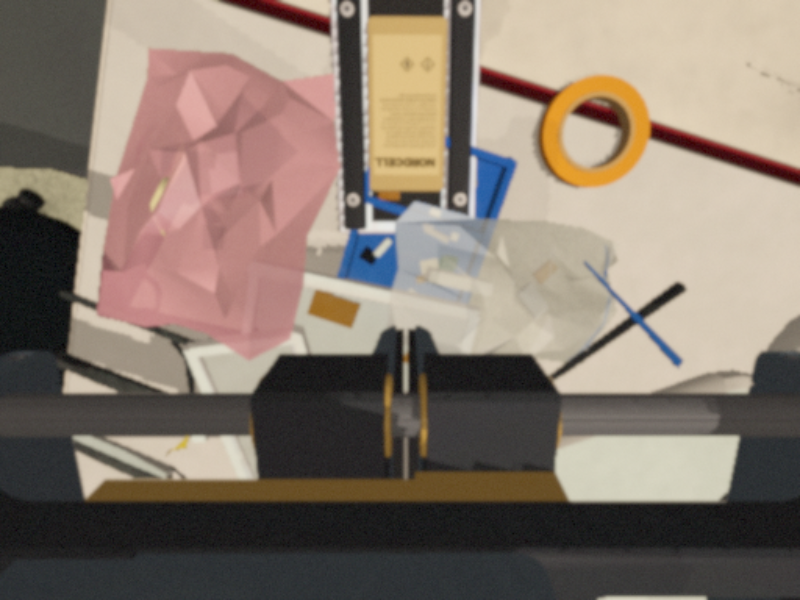

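The plastic bag and the blue tray's corner reach slightly over the mouth, around (400-480,205-230). The cell's trailing end is at y≈-153.5. I'll come down just behind the cell in small steps and watch the force.

send_rows([
  [-0.006, 0.02, -0.02],
  [-0.012, 0.04, -0.04],
  [-0.012, 0.04, -0.06],
  [-0.012, 0.04, -0.075],
  [-0.012, 0.04, -0.085],
  [-0.012, 0.04, -0.085],
], grip=[-1, -1, -1, -1, -1, -1], yaw=[0, 0, 0, 0, 0, 0])

```text
time_s: 5.63
ee_pos: [557.4, -29.1, 33.1]
ee_rot: [-179.7, -0.1, 106.4]
force: [0.7, 0.0, -0.5]
gripper_width: 0.4
gripper_force: 0.0
```

send_rows([
  [0, 0, -0.004],
  [0, 0, -0.007],
  [0, 0, -0.01],
  [0, 0, -0.01],
], grip=[-1, -1, -1, -1], yaw=[0, 0, 0, 0])

```text
time_s: 5.97
ee_pos: [559.7, -30.9, 25.1]
ee_rot: [180.0, 0.0, 106.2]
force: [-0.4, 0.2, 1.3]
gripper_width: 0.3
gripper_force: 0.0
```

send_rows([
  [0, 0, -0.003],
  [0, 0, -0.006],
  [0, 0, -0.008],
  [0, 0, -0.008],
], grip=[-1, -1, -1, -1], yaw=[0, 0, 0, 0])

```text
time_s: 6.3
ee_pos: [559.3, -30.9, 16.5]
ee_rot: [-180.0, -0.0, 106.2]
force: [-0.2, 0.7, 0.4]
gripper_width: 0.6
gripper_force: 0.0
```

send_rows([
  [-0.0008, 0.0029, 0],
  [-0.0017, 0.0058, 0],
  [-0.0031, 0.0106, 0],
  [-0.0045, 0.0154, 0],
  [-0.0059, 0.0202, 0],
  [-0.0073, 0.025, 0],
  [-0.0087, 0.0298, 0],
  [-0.0102, 0.0346, 0],
], grip=[-1, -1, -1, -1, -1, -1, -1, -1], yaw=[0, 0, 0, 0, 0, 0, 0, 0])

```text
time_s: 6.97
ee_pos: [549.4, 4.4, 17.1]
ee_rot: [180.0, 0.0, 106.3]
force: [0.6, 0.7, 0.3]
gripper_width: 0.3
gripper_force: 0.2
```

send_rows([
  [-0.0014, 0.0048, 0],
  [-0.0028, 0.0096, 0],
  [-0.0042, 0.0144, 0],
  [-0.0056, 0.0192, 0],
  [-0.0071, 0.024, 0],
  [-0.0085, 0.0288, 0],
  [-0.0099, 0.0336, 0],
  [-0.0113, 0.0384, 0],
], grip=[-1, -1, -1, -1, -1, -1, -1, -1], yaw=[0, 0, 0, 0, 0, 0, 0, 0])

```text
time_s: 7.63
ee_pos: [538.0, 42.6, 17.0]
ee_rot: [180.0, 0.0, 106.3]
force: [0.5, -0.1, -0.1]
gripper_width: 0.2
gripper_force: 0.3
```

Run:
```python
from workcell import env, eyes
from h import *
s=env.state(); print(s['time_s'],s['ee_pos'],s['force'])
t=eyes.grab_frame('top')
a=np.radians(16.4);X=np.array([np.cos(a),np.sin(a)]);Y=np.array([-X[1],X[0]]);O=np.array([511,135.5])
q=s['ee_pos'][:2]-O;print('tcp',q@X,q@Y)
b,ar=blob(t,(12,70,120),(28,255,255),(255,205,366,265),21);print(b,ar)
q=cv2.boxPoints(b)-O;print((q@X).round(1),(q@Y).round(1))
b=t['frame'][170:280,230:380,::-1];cv2.imwrite('pics/p1.png',cv2.resize(b,(750,550),interpolation=cv2.INTER_CUBIC))
```

```text
7.6333 [538.0406191   42.61444938  17.00598034] [ 0.53777095 -0.08349274 -0.14123562]
tcp -0.28499789981669743 -96.74109453217861
((519.8280029296875, 108.2095947265625), (42.390113830566406, 84.75205993652344), 16.49858283996582) 625.5
[-20.5 -20.4  22.   21.9] [ 13.7 -71.1 -71.   13.7]
```

View pics/p1.png

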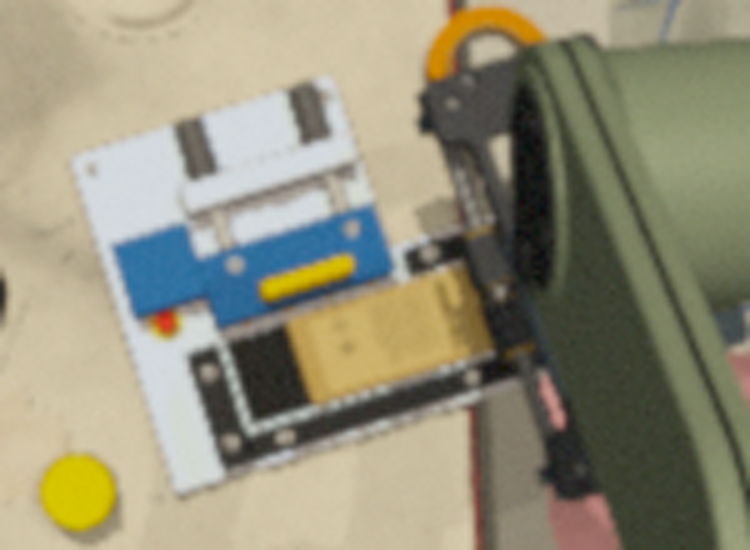

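The cell is sliding straight, with its leading edge at y≈13.7, so about 33 mm remain. The jaw is still latched.

send_rows([
  [-0.0011, 0.0038, 0],
  [-0.0023, 0.0077, 0],
  [-0.0034, 0.0115, 0],
  [-0.0045, 0.0153, 0],
  [-0.0056, 0.0192, 0],
  [-0.0065, 0.022, 0],
  [-0.0073, 0.025, 0],
  [-0.0079, 0.0268, 0],
], grip=[-1, -1, -1, -1, -1, -1, -1, -1], yaw=[0, 0, 0, 0, 0, 0, 0, 0])

```text
time_s: 8.35
ee_pos: [530.1, 69.4, 17.0]
ee_rot: [180.0, -0.0, 106.3]
force: [-0.5, -0.1, -0.2]
gripper_width: 0.8
gripper_force: 0.1
```

send_rows([
  [-0.0003, 0.001, 0],
  [-0.0006, 0.002, 0],
  [-0.0008, 0.0029, 0],
], grip=[-1, -1, -1], yaw=[0, 0, 0])

```text
time_s: 8.6
ee_pos: [529.4, 71.9, 17.0]
ee_rot: [180.0, 0.0, 106.3]
force: [0.4, 1.3, 0.9]
gripper_width: 0.9
gripper_force: 0.1
```

send_rows([
  [-0.0003, 0.001, 0],
  [-0.0006, 0.0019, 0],
], grip=[-1, -1], yaw=[0, 0])

```text
time_s: 8.77
ee_pos: [528.9, 73.8, 17.0]
ee_rot: [180.0, -0.0, 106.2]
force: [-0.5, -0.0, 0.3]
gripper_width: 0.3
gripper_force: 0.1
```

send_rows([
  [-0.0003, 0.001, 0],
  [-0.0003, 0.001, 0],
], grip=[-1, -1], yaw=[0, 0])

```text
time_s: 8.93
ee_pos: [528.8, 74.7, 17.0]
ee_rot: [180.0, 0.0, 106.3]
force: [1.2, -1.2, -0.4]
gripper_width: 0.4
gripper_force: 0.5
```

send_rows([
  [-0.0003, 0.001, 0],
  [-0.0003, 0.001, 0],
], grip=[-1, -1], yaw=[0, 0])

```text
time_s: 9.1
ee_pos: [528.9, 75.0, 17.1]
ee_rot: [180.0, 0.1, 106.3]
force: [1.7, -4.4, -0.9]
gripper_width: 0.5
gripper_force: 2.4
```

send_rows([
  [-0.0003, 0.001, 0],
  [-0.0003, 0.001, 0],
], grip=[-1, -1], yaw=[0, 0])

```text
time_s: 9.27
ee_pos: [528.9, 75.1, 17.2]
ee_rot: [179.9, 0.2, 106.4]
force: [3.1, -8.6, -0.1]
gripper_width: 0.3
gripper_force: 4.1
```

The force rose to 9 N and the motion stopped, so the cell is home. I'll back off and lift.

send_rows([
  [0.0011, -0.0038, 0],
  [0.0028, -0.0096, 0],
  [0.0056, -0.0192, 0],
  [0.0056, -0.0192, 0.03],
  [0.0056, -0.0192, 0.065],
  [0.0056, -0.0192, 0.1],
  [0.01, -0.055, 0.12],
  [0.02, -0.09, 0.12],
], grip=[-1, -1, -1, -1, -1, -1, -1, -1], yaw=[0, 0, 0, 0, 0, 0, 0, 0])

```text
time_s: 9.93
ee_pos: [550.4, -13.3, 142.3]
ee_rot: [179.5, 0.1, 106.4]
force: [0.7, -0.1, -0.6]
gripper_width: 0.6
gripper_force: 0.0
```

send_rows([
  [-0.01, -0.03, 0.01],
  [-0.02, -0.06, 0.02],
  [-0.02, -0.06, 0.02],
  [-0.02, -0.06, 0.02],
  [-0.02, -0.06, 0.02],
], grip=[-1, -1, -1, -1, -1], yaw=[0, 0, 0, 0, 0])

```text
time_s: 10.35
ee_pos: [527.9, -73.2, 156.8]
ee_rot: [180.0, -0.0, 106.2]
force: [-0.1, 0.4, 0.3]
gripper_width: 0.6
gripper_force: 0.0
```

Run:
```python
from workcell import env, eyes
from h import *
s=env.state(); print(s['time_s'],s['ee_pos'],s['force'],s['qvel'])
t=eyes.grab_frame('top')
a=np.radians(16.4);X=np.array([np.cos(a),np.sin(a)]);Y=np.array([-X[1],X[0]]);O=np.array([511,135.5])
for n,A in (('cell',((12,70,120),(28,255,255),(255,225,340,265),21)),('jar',((20,150,100),(35,255,255),(232,255,260,282),33)),('tab',((20,190,120),(35,255,255),(275,210,312,235),56))):
    b,ar=blob(t,*A);q=np.array(b[0])-O;print(n,b,ar,q@X,q@Y)
b=t['frame'][160:280,210:370,::-1];cv2.imwrite('pics/p2.png',cv2.resize(b,(800,600),interpolation=cv2.INTER_CUBIC))
```

```text
10.35 [527.85870514 -73.24703979 156.79718005] [-0.13473578  0.38886935  0.32311915] [ 1.40460548  0.55770817  0.24292118 -0.09318925  0.0663169  -0.14451476]
cell ((511.5563049316406, 137.08779907226562), (42.78772735595703, 91.93550109863281), 16.3384952545166) 668.0 0.9819725982656471 1.3661298939378619
jar ((450.80731201171875, 251.4108428955078), (31.665386199951172, 31.11872673034668), 89.02771759033203) 160.0 -25.017250505284217 128.18978260827782
tab ((542.7413940429688, 146.99696350097656), (7.752791404724121, 40.27949142456055), 17.290874481201172) 46.5 33.69603230093755 2.0672863149482046
```

View pics/p2.png

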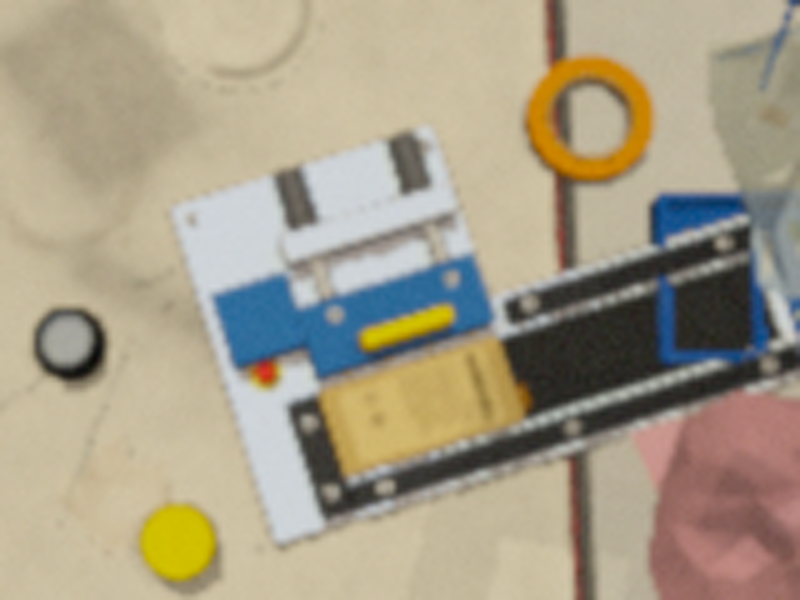

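The cell is against the end stop with its centre about 1 mm from the seat. The jaw is latched at about 21 mm on the red pin at (263,372), and the bystanders haven't moved. The arm is clear, so I'll hand in.

```bash
python3 -c "
from workcell import env
print(env.job_done())"
```

```text
the job is handed in; nothing more can be done
None
```

The job is handed in: the jaw is latched on its pin, the cell is home against the end stop, the jar, loupe and tape look undisturbed, and the arm finished clear at about 10.4 s of the 51 s allowed.

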